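# Locate a blank in a drilling jig and clamp it

## Robot

A 6-joint arm with a two-finger parallel gripper is mounted at the origin on the work surface. World frame = base frame: x ahead of the robot, y to its left, z up, the work surface at z = 0. Lengths are in m, angles in rad, forces in N, time in s.
With the tool pointing down it reaches from about 0.35 to 0.725 m from the base axis. Payload 6 kg.
Tool frame: the origin (TCP) lies on the front face of the gripper's body, between the roots of the fingers; the fingertips stand 73 mm ahead of it and the grasp point (between the pads) lies 54 mm ahead of it; z points along the fingers, x is the direction in which the jaws open and shut, and the axes are right-handed (so a half turn about z gives the same grasp; the last joint's range is limited). The gripper opens to 85 mm and grips with 20 to 120 N. Pads are 22 mm wide; open, the fingers measure 114 mm over their backs; the gripper's body (76 mm by 85 mm) begins 54 mm behind the grasp point. The pads swing forward as they close: fully open they stand 13 mm farther back than shut.
Start: joints at [-1.009, 0.04, 0.085, 0, -1.615, -0.334], TCP at [0.136, -0.584, 0.304] pointing down, gripper open.
Joint ranges: [-2.56, 2.56], [-1.29, 2.01], [-1.08, 1.49], [-3.29, 1.98], [-2.81, -0.18], [-2.99, 2.99]. Speed limits (rad/s): [2.57, 2.57, 3.01, 3.14, 3.14, 3.14].

## Interface

Orientations are given as a 3x3 rotation matrix whose columns are the frame's x, y, z axes.
In Python, from plant import manip gives the robot as it stands.
- The arm moves only by the tool jog_arm, never from a script. Its argument "commands" is a list of rows, each a list of 4 numbers: the shift along the tool's x, y, z in cm, then the turn about the tool's z in degrees. In form: [[tx, ty, tz, twist], ...]. A call has 1 to 20 rows; each row is the pose to reach, as a shift and turn from the pose measured when the call began, along the tool's axes at that moment; what a row does not reach only later rows make up. A row lasts 1/12 s, in which the tool goes at most 41.7 mm and 7.16 degrees, less where a joint would pass 70% of its speed; a pose out of reach is approached as far as the arm can. A call with a gripper value outside its range is refused whole. "fingers" is the gripper's target within -1 to 1 (fully open at 1, half-way at 0, shut at -1), set as the call begins (left out, the last holds). The fingers move at their own pace and stop on an object; "force" is the grip in N (left out, the last holds). Time passes only in rows, so rows that repeat a pose let the fingers close. It gives the time, the measured TCP pose, the force and the opening at its end, in the units of the state.
- manip.get_obs(): the state, without advancing time (a new reading comes with each control period).
- manip.grab_frame(name): name is "scene" or "top"; returns a dict with "pixels" (420x560x3 uint8, blue, green, red), "fovy" (degrees; the focal length in pixels is half the picture's height over the tangent of half this angle, whatever the lens; pixels are square), "cx", "cy" (the principal point, pixels), "k1" (the pictures are not rectified: a ray, as slopes to the right and down, at radius r is drawn at 1 + k1 r^2 times it, then the intrinsics apply), "world_to_cam" (4x4, takes a point from world to camera coordinates). Camera axes: x right, y down, z forward; pixel columns grow to the right and rows downward; lengths in m; the calibration is good to about 2 mm. A picture is of the moment at which its call begins. There is no depth.
- manip.finish_job(): hands the job in, once; it reports no verdict.
Trained networks look in a picture, given as the dict that the camera call returned (one of the last four; its "shot" number tells which), for a name from the list of things; names that differ only in an ending like _2 or _b are one class to them, and where a whole thing is asked for, a point or a joint stands for the part that bears it (a point fixed in the world has none). Each returns a list of dicts, best first, with "p" (0 to 1); they miss things now and then, are a little off and sometimes report something else, mostly with a low value. They report only what shows in the picture. A call takes as long as a camera call. They do not tell look-alikes from the thing itself.
- manip.look_for(name, picture): "bbox" ([left, top, right, bottom] in pixels, round what is visible of it).
- manip.masks_of(name, picture): "region" (420x560 bool, what is visible of it) and "bbox" ([left, top, right, bottom] in pixels, round what is visible of it).
The state is a dict: "time_s": time; "qpos": joint angles; "qvel": joint speeds; "tau": joint torques, N m; "eef_pos": TCP position; "ee_rot": TCP orientation; "force": force on the tool from outside, world axes, zero at the start; "moment": the same for the moment, N m; "finger_gap": finger opening in m.
Only numpy, scipy, OpenCV 4.12 (cv2) and the standard library are available. Lean on these libraries where they do the work, as an engineer would, in place of code of your own. Each camera call takes 0.05 s, during which the arm holds its last target. There are 200 camera calls.

## Task

The steel blank lies loose in the drilling jig, short of its stop pins and with no edge to get hold of. Press on top of it with the fingertips, just hard enough to carry it along without marking it, and drag it back until its front edge is fully home against both stop pins; then push the toggle clamp's handle right down so that the clamp holds it there. Leave everything else on the bench where it is.

Things in the scene. Friction and masses are not known exactly. Their poses are not given: they have to be found in the camera images.
- jig: Steel plate-drilling jig bolted to the bench (fixed, elsewhere each time). Origin on the bench under the middle of its base; -x is its front (stop pins, drag direction), +y its clamp side, z up. Base 250 (x) by 168 (y) by 20 mm high: its top, z = 20, is the bed the blank slides on. Two guide rails, 14 mm higher than the bed, run along x at |y| = 62 to 82 mm (2 mm play each side of the blank).
- bridge_mid (a point): Middle of the top of the jig's bridge, the plate with drill bushes that lies across the rails: jig x = +20 to +110, top 46 mm above the bench, bush heads to 52 mm. It always covers the blank's far edge.
- stop_line (a point): Fixed point of the jig at bed height (20 mm above the bench), midway between its two upright stop pins and on the line of their faces (jig x = -99, y = 0): the blank's front edge lies on this line (along the jig's y) when it is home. Axes as the jig's. The pins, 12 mm in diameter and as high as the rails, stand at jig x = -105, y = +38 and -38.
- blank: Bright stainless-steel plate 150 (x) by 120 (y) by 6 mm, 0.85 kg, flat on the oiled bed between the rails, its front edge 20 to 55 mm short of the pins. Origin: centre of its underside; axes as the jig's. Fingers that load it with over 25 N (press and pull together) mark it. Friction on the bed 0.24 to 0.36, of fingers on its dry top 0.7 or more: 12 to 16 N of press, set down slowly, drags it.
- blank_center (a point): Centre of the blank, half-way up its thickness. Pulled off this centre line the blank skews within its play and one corner stays back; a second pull on that side brings it home.
- blank_front_left (a point): Front (-x) left (+y) corner of the blank, on its top face, 6 mm above the bed. From its front edge to the bridge at least 64 mm of the top face are open to the fingers.
- blank_front_right (a point): Front (-x) right (-y) corner of the blank, on its top face. Its height, like the others, is not known well enough to press by position: feel for contact.
- clamp_handle (a joint): Angle of the toggle clamp's handle: 0 rad = open (as at the start, leaning up at 60 degrees over the +y side, the clamp arm upright), 1.05 rad = level, right down on its end stop, clamp closed. It stays where it is left, moves with about 5 to 12 N at the grip and brings the arm down on the blank.
- handle_pivot (a point): Fixed point of the jig on the handle's pivot, 64 mm above the bench. The pivot axis is along the jig's x; the handle turns in the jig's y-z plane.
- handle_grip (a point): Point on the centre line of the handle's black plastic grip, 92 mm from the pivot. The grip is a bar 18 mm wide and 14 mm thick, running from 50 to 116 mm from the pivot; open, it points from the pivot to +y and up at 60 degrees (tip 165 mm above the bench); closed, level to +y.
- clamp_arm: The clamp's steel arm with a rubber-tipped spindle. Origin on its pivot (jig x = -48, y = 100, z = 60). Open, it stands upright to 145 mm above the bench, its spindle reaching in to jig y = 76; closed, its tip presses on the blank at jig x = -48, y = 32. The clamp stands on a pad beside the left rail (jig x = -95 to -1, y = 84 to 153, 34 mm high).
- spare_bush: Bystander: loose steel drill bush, 22 mm in diameter and 24 mm high, standing on the jig's bridge. Origin at its underside.
- bolt_a: Bystander: hex bolt standing on its head in front of the jig, 53 mm high. Origin at its underside.
- bolt_b: Bystander: shorter hex bolt standing on its head in front of the jig, 38 mm high. Origin at its underside.
- wrench: Bystander: open-end wrench 190 mm long lying on the bench beside the jig's right rail.
- cutting_disc: Bystander: dark cutting disc 125 mm in diameter, 4 mm thick, lying flat on the right of the bench.
- offcut: Bystander: aluminium flat-bar offcut 200 by 45 by 6 mm lying behind the jig. Not the blank.
- air_grinder: Bystander: right-angle air grinder about 190 mm long lying at the back left of the bench, its rubber pad upwards.
Not all that is in view belongs to the job. What is meant by the blank is not yellow, and is the larger of those in its own colour.

How it is judged:
On the way:
1. the blank is home against both stop pins while the clamp is still open (x of each of blank_front_left, blank_front_right in the frame of stop_line below 0.0015 m and value of joint clamp_handle below 0.3 rad), for 0.2 s.
At the end, for the whole second after the job is handed in: Both front corners of the blank lie within 1.5 mm of the line of the stop pins' faces, the blank flat on the bed (centre less than 6 mm above it) and at rest, the clamp handle within 0.05 rad of right down (above 1.0 rad) and the clamp arm pressing on the blank with over 1 N (x of each of blank_front_left, blank_front_right in the frame of stop_line below 0.0015 m and z of blank_center in the frame of stop_line below 0.006 m and value of joint clamp_handle above 1 rad and contact force between clamp_arm and blank above 1 N and linear speed of blank below 0.01 m/s); the robot touches nothing.
It fails at once if the fingers load the blank with more than 25 N and mark it (contact force between the fingers and blank above 25 N).
It fails at once if a bystander is moved by more than 30 mm (distance of any of spare_bush, bolt_a, bolt_b, wrench, cutting_disc, offcut, air_grinder from where it was at the start of the episode above 0.03 m).
It also fails if it takes over 64 s, if anything falls off the work surface, if the arm or the gripper's body presses on something with over 40 N, if the wrist force passes 120 N, or if a joint passes its speed limit or range.

## Working session

There is one attempt and no reset: what is moved stays moved. The work goes in short steps, Python scripts to look and compute and a tool call to move; the robot and the scene stay as the last step left them, time stands still between calls to the robot, and variables do not carry over. Pictures are saved under pics/ and viewed, about 8 in all and at most 12, crops included, and the job is handed in when it is done.

Besides the shell and the picture viewer there is one more tool, called after ">>>" as name(argument=value, ...) on one line, values as JSON. jog_arm: Moves the arm, as the interface text tells. Its arguments: {"type":"object","properties":{"commands":{"type":"array"},"fingers":{"type":"number"},"force":{"type":"number"}},"required":["commands"]}

```bash
mkdir -p pics; cat > h.py <<'E'
import numpy as np, cv2
from plant import manip
def K(f):
    fl=210/np.tan(np.radians(f["fovy"])/2); return np.array([[fl,0,f["cx"]],[0,fl,f["cy"]],[0,0,1]])
def proj(f,P):
    W=np.array(f["world_to_cam"]); P=np.atleast_2d(P); c=P@W[:3,:3].T+W[:3,3]
    s=c[:,:2]/c[:,2:]; s=s*(1+f["k1"]*(s**2).sum(1,keepdims=True)); k=K(f)
    return s*k[0,0]+k[:2,2]
def unproj(f,uv,z):
    uv=np.atleast_2d(uv).astype(float).reshape(-1,1,2)
    # invert radial by iteration
    k=K(f); d=(uv[:,0]-k[:2,2])/k[0,0]; s=d.copy()
    for _ in range(30): s=d/(1+f["k1"]*(s**2).sum(1,keepdims=True))
    W=np.array(f["world_to_cam"]); R=W[:3,:3]; o=-R.T@W[:3,3]
    r=np.c_[s,np.ones(len(s))]@R
    return o+r*((z-o[2])/r[:,2])[:,None]
E
python3 - <<'E'
from h import *
o=manip.get_obs(); print(o["eef_pos"],o["ee_rot"],o["force"],o["time_s"])
for n in ("scene","top"):
    f=manip.grab_frame(n); cv2.imwrite(f"pics/{n}0.png",f["pixels"])
    print(n,f["fovy"],f["k1"],np.round(f["world_to_cam"],3).tolist())
    for t in ("jig","blank","clamp_handle","clamp_arm","spare_bush","bolt_a","offcut","wrench"):
        print(t,[(round(d["p"],2),np.round(d["bbox"]).tolist()) for d in manip.look_for(t,f)[:3]])
E
```

```text
[ 0.13554031 -0.58429127  0.30287956] [[-2.25845887e-01  9.74162898e-01 -5.31862296e-04]
 [ 9.74161453e-01  2.25846472e-01  1.68360605e-03]
 [ 1.76022578e-03 -1.37884244e-04 -9.99998441e-01]] [-0.65553425 -0.41683609 -0.03460472] 0.0
scene 54.36876766717567 0.024805173557051384 [[0.235, 0.972, -0.02, -0.132], [0.585, -0.158, -0.795, -0.233], [-0.776, 0.176, -0.606, 1.537], [0.0, 0.0, 0.0, 1.0]]
jig [(0.57, [201.0, 176.0, 299.0, 297.0])]
blank [(0.93, [217.0, 223.0, 268.0, 251.0]), (0.82, [310.0, 210.0, 349.0, 230.0]), (0.66, [128.0, 196.0, 179.0, 217.0])]
clamp_handle [(0.57, [276.0, 173.0, 300.0, 213.0]), (0.45, [201.0, 175.0, 297.0, 297.0])]
clamp_arm [(0.68, [260.0, 192.0, 277.0, 210.0])]
spare_bush [(0.4, [242.0, 254.0, 253.0, 268.0])]
bolt_a [(0.73, [200.0, 177.0, 297.0, 298.0]), (0.43, [193.0, 202.0, 199.0, 224.0])]
offcut []
wrench [(0.87, [175.0, 247.0, 214.0, 295.0]), (0.68, [275.0, 172.0, 296.0, 214.0])]
top 53.11948974456122 0.0020537664704510057 [[-0.024, -0.999, -0.03, 0.038], [-0.993, 0.027, -0.111, 0.587], [0.111, 0.027, -0.993, 1.194], [0.0, 0.0, 0.0, 1.0]]
jig [(0.72, [408.0, 187.0, 452.0, 229.0]), (0.71, [257.0, 171.0, 355.0, 264.0])]
blank [(0.9, [203.0, 228.0, 250.0, 268.0]), (0.78, [369.0, 282.0, 428.0, 332.0]), (0.69, [294.0, 207.0, 341.0, 247.0])]
clamp_handle []
clamp_arm [(0.62, [273.0, 238.0, 292.0, 242.0])]
spare_bush []
bolt_a []
offcut [(0.93, [256.0, 112.0, 276.0, 177.0])]
wrench [(0.68, [342.0, 176.0, 376.0, 239.0]), (0.64, [294.0, 208.0, 339.0, 248.0])]
```

```bash
python3 - <<'E'
import cv2,numpy as np
a=cv2.imread("pics/top0.png"); s=cv2.imread("pics/scene0.png")
cv2.imwrite("pics/v_top.png",cv2.resize(a[90:350,180:460],None,fx=2.3,fy=2.3,interpolation=cv2.INTER_CUBIC))
cv2.imwrite("pics/v_scene.png",cv2.resize(s[140:320,110:370],None,fx=3,fy=3,interpolation=cv2.INTER_CUBIC))
E
```

```text
(no output)
```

View pics/v_top.png

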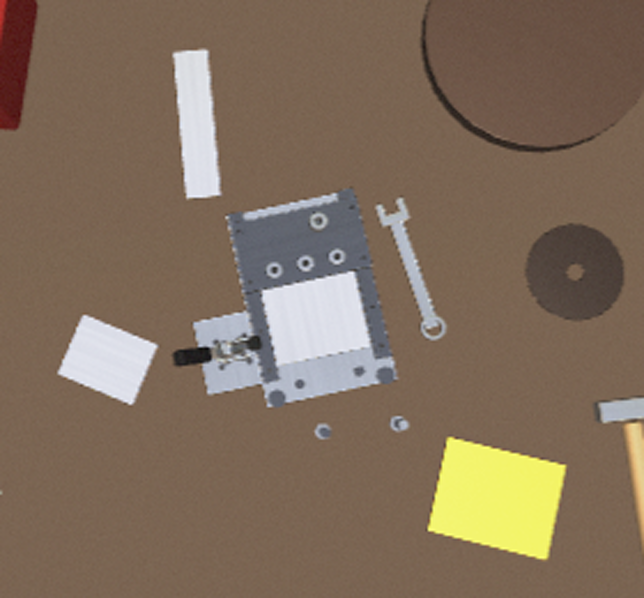

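View pics/v_scene.png

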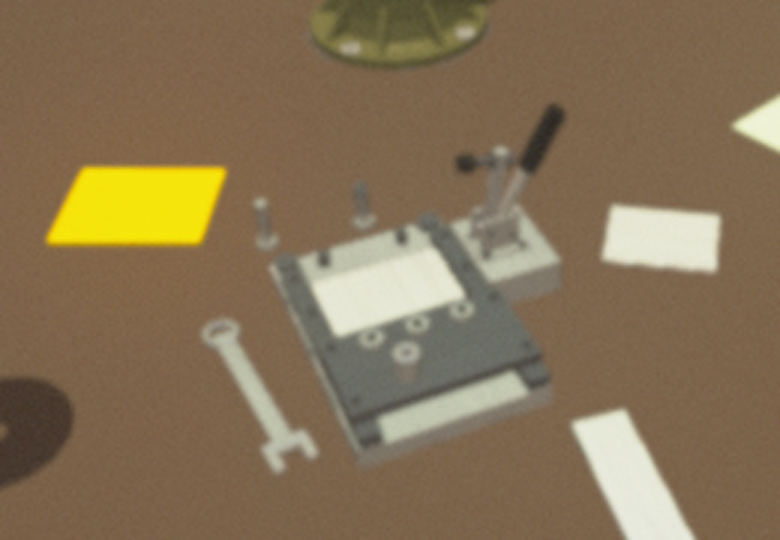

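Top view: the blank sits in the jig at px ~(317,227). Look-alikes are the loose white sheet at (227,248), the yellow sheet at (398,307) and the offcut at (266,144). The choice is the one in the jig, between the rails. Next is a close crop to check this and fit the jig pose.

```bash
python3 - <<'E'
import cv2,numpy as np
a=cv2.imread("pics/top0.png"); s=cv2.imread("pics/scene0.png")
def crop(im,x0,y0,w,h,k,n):
    c=cv2.resize(im[y0:y0+h,x0:x0+w],None,fx=k,fy=k,interpolation=cv2.INTER_CUBIC)
    for i in range(0,w,10): cv2.putText(c,str(x0+i),(i*k,8),0,.33,(0,0,255),1); cv2.line(c,(i*k,10),(i*k,14),(0,0,255),1)
    for i in range(0,h,10): cv2.putText(c,str(y0+i),(0,i*k+4),0,.33,(0,255,255),1)
    cv2.imwrite(n,c)
crop(a,250,165,105,105,5.6 and 5,"pics/c_top.png")
crop(s,195,170,110,130,5,"pics/c_scene.png")
A=cv2.imread("pics/c_top.png")
E
```

```text
(no output)
```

View pics/c_top.png

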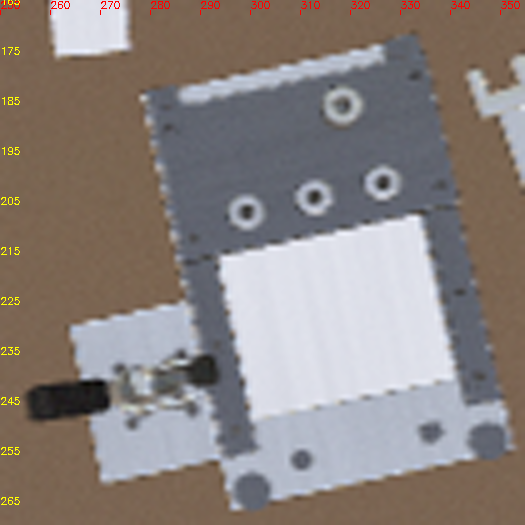

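The crop shows the blank between the rails and under the bridge, with its front corners at ~(300,248.5) and (341,240.5). The pins are at (310,256.5) and (336,251). Now I fit the jig pose.

```bash
cat >> h.py <<'E'
def jw(p,P):
    c,s=np.cos(p[2]),np.sin(p[2]); P=np.atleast_2d(P)
    return np.c_[p[0]+c*P[:,0]-s*P[:,1],p[1]+s*P[:,0]+c*P[:,1],P[:,2]]
E
python3 - <<'E'
from h import *
from scipy.optimize import least_squares
f=manip.grab_frame("top"); g=manip.grab_frame("scene")
J=np.array([[-105,38,34],[-105,-38,34],[-125,84,20],[-125,-84,20],[20,82,46],[20,-82,46]])/1e3
U=np.array([[302,459],[431,432],[236,509],[514,450],[182,262],[458,206]])/5+[249.6,164.6]
fun=lambda p:(proj(f,jw(p,J))-U).ravel()
r=least_squares(fun,[.55,0,0.2]); p=r.x; print(p,np.round(r.fun.reshape(-1,2),1).tolist())
np.save("p.npy",p)
B=unproj(f,np.array([[251,419],[457,380]])/5+[249.6,164.6],.026)
c,s=np.cos(p[2]),np.sin(p[2]); 
print("blank corners jig",((B[:,:2]-p[:2])@np.array([[c,-s],[s,c]])*1e3).round(1).tolist())
# overlay both
S=np.array([[-105,38,34],[-105,-38,34],[-125,84,20],[-125,-84,20],[20,82,46],[20,-82,46],[125,84,20],[125,-84,20],[110,82,46],[110,-82,46],[-1,153,34],[-95,153,34],[-48,76,140]])/1e3
out=[]
for im,x0,y0,w,h in ((f,250,165,105,105),(g,195,170,110,130)):
    k=5; c_=cv2.resize(im["pixels"][y0:y0+h,x0:x0+w],None,fx=k,fy=k,interpolation=cv2.INTER_CUBIC)
    for u,v in proj(im,jw(p,S)): cv2.drawMarker(c_,(int((u-x0+.5)*k),int((v-y0+.5)*k)),(0,0,255),0,9,1)
    out.append(c_)
H=max(o.shape[0] for o in out)
im=np.hstack([cv2.copyMakeBorder(o,0,H-o.shape[0],0,0,0) for o in out]); cv2.imwrite("pics/ov.png",cv2.resize(im[:,:],None,fx=.74,fy=.74,interpolation=cv2.INTER_AREA)); print(im.shape)
print("pts",jw(p,np.array([[-99,0,20],[-48,100,64],[-48,146,144],[-50,0,26]])/1e3).round(4).tolist())
E
```

```text
[ 0.56714139 -0.09113172  0.18662112] [[0.2, 0.2], [0.2, 0.0], [-0.9, 0.3], [0.1, -0.1], [-0.0, 0.2], [0.4, -0.7]]
blank corners jig [[-75.7, 61.8], [-78.7, -59.8]]
(650, 1075, 3)
pts [[0.4699, -0.1095, 0.02], [0.5014, -0.0018, 0.064], [0.4929, 0.0434, 0.144], [0.518, -0.1004, 0.026]]
```

View pics/ov.png

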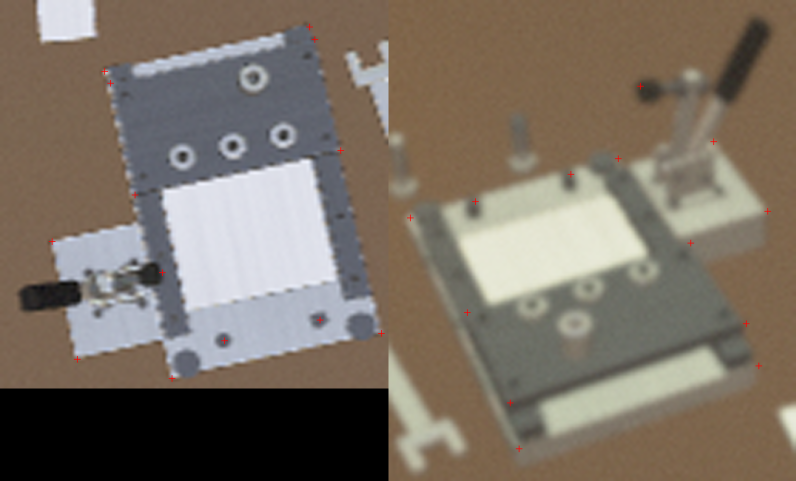

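The model agrees with both views. The blank's front edge is at jig x≈-77, so it needs ~22 mm of drag. The plan is to press at jig (-30,0) with the fingers shut and tool x along jig y.

```bash
cat >> h.py <<'E'
def go(J, yawoff=0):
    """shift (cm, tool axes) and twist to put fingertips (73mm ahead) at jig point J (mm), tool x along jig y"""
    o=manip.get_obs(); p=np.load("p.npy"); R=np.array(o["ee_rot"]); 
    T=jw(p,np.array(J)/1e3)[0]+[0,0,.073]
    d=R.T@(T-o["eef_pos"])*100; a=np.arctan2(R[1,0],R[0,0])
    print("shift",d.round(2),"twist",np.degrees(a-(p[2]+np.pi/2+yawoff)).round(2),"F",np.round(o["force"],2),"t",o["time_s"],o["finger_gap"])
def where():
    o=manip.get_obs(); p=np.load("p.npy"); c,s=np.cos(p[2]),np.sin(p[2])
    t=np.array(o["eef_pos"])+.073*np.array(o["ee_rot"])[:,2]; q=(t[:2]-p[:2])@np.array([[c,-s],[s,c]])
    print("tip jig mm",(np.r_[q,t[2]]*1e3).round(2),"F",np.round(o["force"],2),"t",o["time_s"])
E
python3 -c "
from h import *
go([-30,0,120]); go([-30,0,40])"
```

```text
shift [38.44 50.19 11.09] twist 2.36 F [ 1.2  -0.47  0.67] t 1.0 0.08507490597005817
shift [38.44 50.19 19.09] twist 2.36 F [ 1.2  -0.47  0.67] t 1.0 0.08507490597005817
```

>>> jog_arm(commands=[[38.44, 50.19, 2, 2.36], [38.44, 50.19, 2, 2.36], [38.44, 50.19, 2, 2.36], [38.44, 50.19, 2, 2.36], [38.44, 50.19, 2, 2.36], [38.44, 50.19, 2, 2.36], [38.44, 50.19, 2, 2.36], [38.44, 50.19, 2, 2.36], [38.44, 50.19, 2, 2.36], [38.44, 50.19, 2, 2.36], [38.44, 50.19, 2, 2.36], [38.44, 50.19, 2, 2.36], [38.44, 50.19, 2, 2.36], [38.44, 50.19, 2, 2.36], [38.44, 50.19, 2, 2.36], [38.44, 50.19, 2, 2.36], [38.44, 50.19, 2, 2.36], [38.44, 50.19, 2, 2.36], [38.44, 50.19, 2, 2.36], [38.44, 50.19, 2, 2.36]], fingers=-1, force=20)

```text
time_s: 2.67
eef_pos: [0.5371, -0.0977, 0.2844]
ee_rot: [[-0.184, 0.983, 0.001], [0.983, 0.184, 0.0], [-0.0, 0.001, -1.0]]
force: [-0.4, -0.5, 0.1]
finger_gap: 0.0003
```

```bash
python3 -c "
from h import *
where(); go([-30,0,34])"
```

```text
tip jig mm [-30.64  -0.88 211.43] F [-0.35 -0.47  0.1 ] t 2.6667
shift [ 0.09  0.06 17.74] twist -0.08 F [-0.35 -0.47  0.1 ] t 2.6667 0.00031833978270288287
```

>>> jog_arm(commands=[[0.09, 0.06, 4, 0], [0.09, 0.06, 8, 0], [0.09, 0.06, 11, 0], [0.09, 0.06, 14, 0], [0.09, 0.06, 16, 0], [0.09, 0.06, 17.2, 0], [0.09, 0.06, 17.74, 0], [0.09, 0.06, 17.74, 0], [0.09, 0.06, 17.74, 0], [0.09, 0.06, 17.74, 0], [0.09, 0.06, 17.74, 0]])

```text
time_s: 3.58
eef_pos: [0.5384, -0.0967, 0.1087]
ee_rot: [[-0.184, 0.983, 0.003], [0.983, 0.184, 0.0], [-0.0, 0.003, -1.0]]
force: [0.1, 0.3, -0.7]
finger_gap: 0.0
```

```bash
python3 -c "
from h import *
where()"
```

```text
tip jig mm [-28.98  -0.17  35.68] F [ 0.05  0.26 -0.7 ] t 3.5833
```

>>> jog_arm(commands=[[0, 0, 0.2, 0], [0, 0, 0.4, 0], [0, 0, 0.6, 0], [0, 0, 0.6, 0], [0, 0, 0.6, 0]])

```text
time_s: 4.0
eef_pos: [0.5383, -0.0967, 0.1024]
ee_rot: [[-0.184, 0.983, 0.003], [0.983, 0.184, 0.0], [-0.0, 0.003, -1.0]]
force: [0.8, 0.4, -0.0]
finger_gap: -0.0003
```

>>> jog_arm(commands=[[0, 0, 0.05, 0], [0, 0, 0.1, 0], [0, 0, 0.15, 0], [0, 0, 0.15, 0]])

```text
time_s: 4.33
eef_pos: [0.5383, -0.0967, 0.1008]
ee_rot: [[-0.184, 0.983, 0.003], [0.983, 0.184, 0.0], [-0.0, 0.003, -1.0]]
force: [0.1, -0.2, 0.1]
finger_gap: 0.0
```

>>> jog_arm(commands=[[0, 0, 0.03, 0], [0, 0, 0.06, 0], [0, 0, 0.1, 0], [0, 0, 0.1, 0]])

```text
time_s: 4.67
eef_pos: [0.5383, -0.0967, 0.0997]
ee_rot: [[-0.184, 0.983, 0.003], [0.983, 0.184, 0.0], [-0.0, 0.003, -1.0]]
force: [0.2, 0.1, -0.6]
finger_gap: 0.0001
```

>>> jog_arm(commands=[[0, 0, 0.02, 0], [0, 0, 0.04, 0], [0, 0, 0.06, 0], [0, 0, 0.06, 0]])

```text
time_s: 5.0
eef_pos: [0.5382, -0.0967, 0.099]
ee_rot: [[-0.184, 0.983, 0.003], [0.983, 0.184, 0.0], [-0.0, 0.003, -1.0]]
force: [-0.3, -0.5, -0.5]
finger_gap: 0.0
```

>>> jog_arm(commands=[[0, 0, 0.02, 0], [0, 0, 0.04, 0], [0, 0, 0.06, 0], [0, 0, 0.06, 0]])

```text
time_s: 5.33
eef_pos: [0.5383, -0.0967, 0.0988]
ee_rot: [[-0.184, 0.983, 0.003], [0.983, 0.184, 0.0], [-0.0, 0.003, -1.0]]
force: [-2.2, 0.4, 3.0]
finger_gap: -0.0001
```

>>> jog_arm(commands=[[0, 0, 0.02, 0], [0, 0, 0.04, 0], [0, 0, 0.06, 0], [0, 0, 0.06, 0]])

```text
time_s: 5.67
eef_pos: [0.5383, -0.0967, 0.0988]
ee_rot: [[-0.184, 0.983, 0.003], [0.983, 0.184, -0.0], [-0.001, 0.003, -1.0]]
force: [-3.3, 1.3, 6.3]
finger_gap: -0.0001
```

>>> jog_arm(commands=[[0, 0, 0.06, 0], [0, 0, 0.08, 0], [0, 0, 0.1, 0], [0, 0, 0.12, 0], [0, 0, 0.12, 0], [0, 0, 0.12, 0]])

```text
time_s: 6.17
eef_pos: [0.5384, -0.0967, 0.0987]
ee_rot: [[-0.185, 0.983, 0.003], [0.983, 0.185, -0.001], [-0.001, 0.003, -1.0]]
force: [-3.3, 1.5, 7.5]
finger_gap: -0.0002
```

>>> jog_arm(commands=[[0, 0, 0.12, 0], [0, 0, 0.15, 0], [0, 0, 0.18, 0], [0, 0, 0.2, 0], [0, 0, 0.2, 0], [0, 0, 0.2, 0]])

```text
time_s: 6.67
eef_pos: [0.5389, -0.0969, 0.0987]
ee_rot: [[-0.185, 0.983, 0.005], [0.983, 0.185, -0.001], [-0.002, 0.005, -1.0]]
force: [-5.6, 1.0, 10.7]
finger_gap: -0.0001
```

>>> jog_arm(commands=[[0, 0, 0.22, 0], [0, 0, 0.25, 0], [0, -0.1, 0.26, 0], [0, -0.2, 0.26, 0], [0, -0.3, 0.26, 0], [0, -0.4, 0.26, 0], [0, -0.5, 0.26, 0], [0, -0.6, 0.26, 0]])

```text
time_s: 7.33
eef_pos: [0.5356, -0.0979, 0.0987]
ee_rot: [[-0.186, 0.982, 0.013], [0.983, 0.186, -0.002], [-0.004, 0.012, -1.0]]
force: [4.4, 0.5, 6.5]
finger_gap: 0.0003
```

```bash
python3 -c "
from h import *
where()"
```

```text
tip jig mm [-31.4   -1.05  25.73] F [4.36 0.47 6.52] t 7.3333
```

>>> jog_arm(commands=[[0.03, -0.1, 0.2, 0], [0.05, -0.15, 0.27, 0], [0.08, -0.2, 0.33, 0], [0.1, -0.3, 0.36, 0], [0.1, -0.4, 0.36, 0], [0.1, -0.5, 0.36, 0]])

```text
time_s: 7.83
eef_pos: [0.5337, -0.0979, 0.0987]
ee_rot: [[-0.187, 0.982, 0.022], [0.982, 0.187, -0.002], [-0.007, 0.022, -1.0]]
force: [5.9, 0.0, 9.4]
finger_gap: -0.0001
```

```bash
python3 - <<'E'
from h import *
where()
f=manip.grab_frame("top"); p=np.load("p.npy")
cv2.imwrite("pics/t1.png",cv2.resize(f["pixels"][190:275,270:365],None,fx=5,fy=5,interpolation=cv2.INTER_CUBIC))
E
```

```text
tip jig mm [-32.49  -0.92  25.77] F [5.87 0.   9.38] t 7.8333
```

View pics/t1.png

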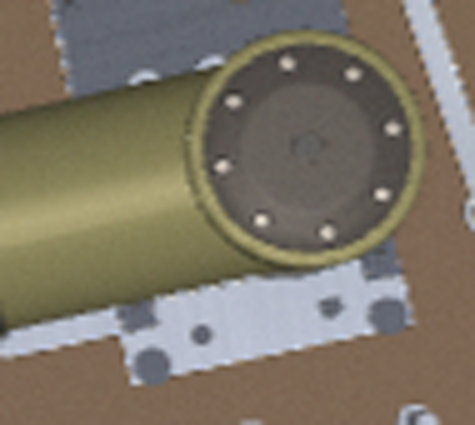

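The arm hides the blank from above, so I go by force. It is moving (Fz 9.4 N, pull 5.9 N). I'll drag further with a bit more press.

>>> jog_arm(commands=[[0.03, -0.2, 0.25, 0], [0.05, -0.3, 0.35, 0], [0.08, -0.35, 0.42, 0], [0.1, -0.4, 0.46, 0], [0.1, -0.45, 0.46, 0], [0.1, -0.5, 0.46, 0], [0.1, -0.55, 0.46, 0], [0.1, -0.6, 0.46, 0], [0.1, -0.65, 0.46, 0], [0.1, -0.7, 0.46, 0], [0.1, -0.75, 0.46, 0], [0.1, -0.8, 0.46, 0], [0.1, -0.85, 0.46, 0], [0.1, -0.9, 0.46, 0]])

```text
time_s: 9.05
eef_pos: [0.5288, -0.0985, 0.0987]
ee_rot: [[-0.188, 0.981, 0.035], [0.982, 0.189, -0.003], [-0.01, 0.034, -0.999]]
force: [5.9, 0.5, 11.6]
finger_gap: -0.0001
```

```bash
python3 - <<'E'
from h import *
where()
f=manip.grab_frame("scene")
cv2.imwrite("pics/s1.png",cv2.resize(f["pixels"][185:270,190:300],None,fx=6,fy=6,interpolation=cv2.INTER_CUBIC))
E
```

```text
tip jig mm [-36.54  -0.78  25.78] F [ 5.91  0.54 11.58] t 9.05
```

View pics/s1.png

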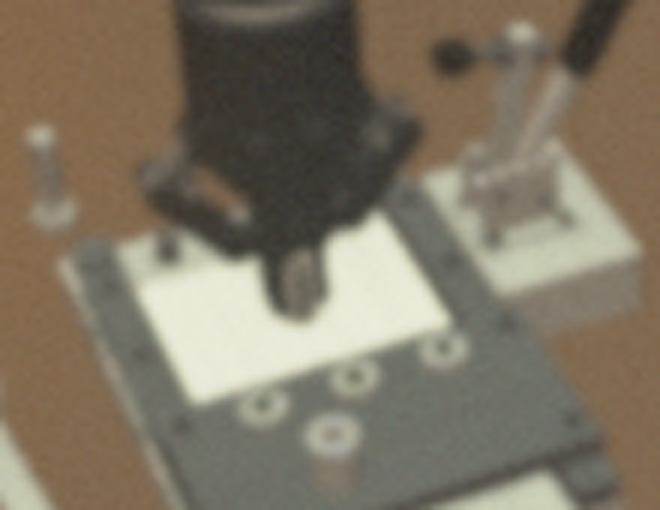

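```bash
python3 - <<'E'
from h import *
f=manip.grab_frame("scene"); p=np.load("p.npy"); c,s=np.cos(p[2]),np.sin(p[2])
for u in ([190+135/6-.4,185+285/6-.4],[195+ (457-388)/.74/5-.4,170+ (237)/.74/5-.4]):
    B=unproj(f,u,.026); print(((B[:,:2]-p[:2])@np.array([[c,-s],[s,c]])*1e3).round(1))
E
```

```text
[[-88.6 -60.6]]
[[-81.  -59.7]]
```

>>> jog_arm(commands=[[0.03, -0.3, 0.3, 0], [0.05, -0.4, 0.4, 0], [0.07, -0.5, 0.47, 0], [0.07, -0.57, 0.5, 0], [0.07, -0.64, 0.5, 0], [0.07, -0.71, 0.5, 0], [0.07, -0.78, 0.5, 0], [0.07, -0.85, 0.5, 0], [0.07, -0.92, 0.5, 0], [0.07, -0.99, 0.5, 0], [0.07, -1.06, 0.5, 0], [0.07, -1.13, 0.5, 0], [0.07, -1.2, 0.5, 0], [0.07, -1.27, 0.5, 0], [0.07, -1.34, 0.5, 0], [0.07, -1.41, 0.5, 0]])

```text
time_s: 10.48
eef_pos: [0.5196, -0.1003, 0.0987]
ee_rot: [[-0.19, 0.981, 0.049], [0.982, 0.19, -0.004], [-0.013, 0.047, -0.999]]
force: [5.9, 0.8, 14.2]
finger_gap: 0.0001
```

```bash
python3 - <<'E'
from h import *
where()
E
```

```text
tip jig mm [-44.95  -1.09  25.81] F [ 5.91  0.81 14.18] t 10.4833
```

>>> jog_arm(commands=[[0.03, -0.3, 0.3, 0], [0.05, -0.4, 0.4, 0], [0.07, -0.5, 0.45, 0], [0.07, -0.57, 0.46, 0], [0.07, -0.64, 0.46, 0], [0.07, -0.71, 0.46, 0], [0.07, -0.78, 0.46, 0], [0.07, -0.85, 0.46, 0], [0.07, -0.92, 0.46, 0], [0.07, -0.99, 0.46, 0], [0.07, -1.06, 0.46, 0], [0.07, -1.13, 0.46, 0]])

```text
time_s: 11.48
eef_pos: [0.5131, -0.1015, 0.0988]
ee_rot: [[-0.191, 0.98, 0.062], [0.981, 0.192, -0.004], [-0.016, 0.06, -0.998]]
force: [6.3, 1.0, 13.3]
finger_gap: 0.0
```

```bash
python3 - <<'E'
from h import *
where()
E
```

```text
tip jig mm [-50.64  -1.34  25.93] F [ 6.31  1.01 13.29] t 11.4833
```

>>> jog_arm(commands=[[0.03, -0.3, 0.3, 0], [0.05, -0.4, 0.4, 0], [0.07, -0.5, 0.45, 0], [0.07, -0.57, 0.46, 0], [0.07, -0.64, 0.46, 0], [0.07, -0.71, 0.46, 0], [0.07, -0.78, 0.46, 0], [0.07, -0.85, 0.46, 0], [0.07, -0.92, 0.46, 0], [0.07, -0.99, 0.46, 0]])

```text
time_s: 12.32
eef_pos: [0.5086, -0.1023, 0.0988]
ee_rot: [[-0.193, 0.978, 0.077], [0.981, 0.194, -0.004], [-0.019, 0.075, -0.997]]
force: [10.0, 1.8, 11.0]
finger_gap: -0.0003
```

```bash
python3 - <<'E'
from h import *
where()
E
```

```text
tip jig mm [-54.17  -1.42  26.04] F [10.    1.8  10.96] t 12.3167
```

The pull rose to 10 N and the tip stalled, so the blank is at the pins. I lift off, move to the +y side above the handle, and check for skew.

>>> jog_arm(commands=[[0, 0, -1, 0], [0, 0.3, -4, 0], [0, 0.6, -8, 0], [0, 0.9, -12, 0], [0, 1.2, -16, 0], [0, 1.6, -20, 0], [4, 1.6, -20, 0], [8, 1.6, -20, 0], [12, 1.6, -20, 0], [16, 1.6, -20, 0], [20, 1.6, -20, 0], [24, 1.6, -20, 0], [24, 1.6, -20, 0], [24, 1.6, -20, 0], [24, 1.6, -20, 0]])

```text
time_s: 13.57
eef_pos: [0.4624, 0.1372, 0.2948]
ee_rot: [[-0.194, 0.978, 0.077], [0.981, 0.195, -0.005], [-0.019, 0.074, -0.997]]
force: [-0.9, -0.4, 0.5]
finger_gap: 0.0001
```

```bash
python3 - <<'E'
from h import *
where()
f=manip.grab_frame("top"); g=manip.grab_frame("scene"); p=np.load("p.npy"); out=[]
S=np.array([[-99,60,26],[-99,-60,26],[-105,38,34],[-105,-38,34],[-48,146,144],[-48,158,165]])/1e3
for im,x0,y0,w,h,k in ((f,285,205,70,65,6),(g,205,175,65,70,6)):
    c=cv2.resize(im["pixels"][y0:y0+h,x0:x0+w],None,fx=k,fy=k,interpolation=cv2.INTER_CUBIC)
    for u,v in proj(im,jw(p,S)): cv2.drawMarker(c,(int((u-x0+.5)*k),int((v-y0+.5)*k)),(0,0,255),0,9,1)
    out.append(cv2.copyMakeBorder(c,0,420-c.shape[0],0,0,0))
cv2.imwrite("pics/h1.png",np.hstack(out)[:,:800])
for im in(f,g):
    print(proj(im,jw(p,S[4:])).round(1).tolist(),[(round(d["p"],2),np.round(d["bbox"]).tolist()) for d in manip.look_for("clamp_handle",im)[:2]])
cv2.imwrite("pics/top2.png",f["pixels"]);cv2.imwrite("pics/scene2.png",g["pixels"])
E
```

```text
tip jig mm [-55.12 242.4  222.03] F [-0.94 -0.38  0.52] t 13.5667
[[267.5, 243.7], [262.5, 244.4]] []
[[287.0, 184.8], [291.1, 177.0]] [(0.65, [279.0, 173.0, 300.0, 213.0])]
```

View pics/h1.png

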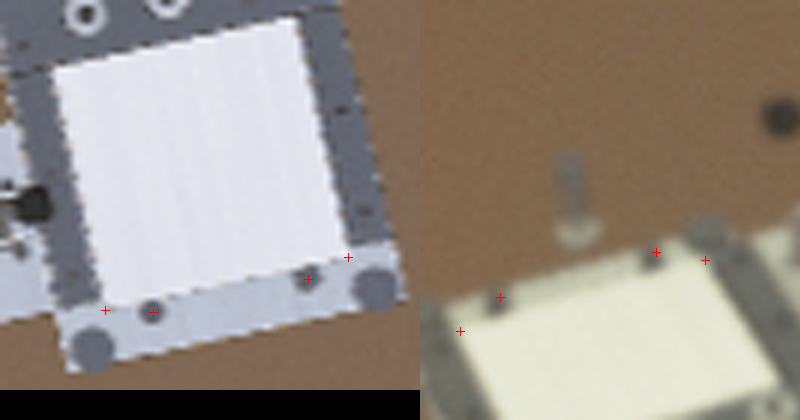

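```bash
cat >> h.py <<'E'
def edge(f,im,show=True):
    p=np.load("p.npy"); xs=np.arange(-125,-55,.5); g=cv2.cvtColor(im,cv2.COLOR_BGR2GRAY).astype(np.float32); res=[]
    for y in np.r_[-54:-48:2,-26:27:2,50:56:2]:
        # y=const profile at blank-top height
        uv=proj(f,jw(p,np.c_[xs,np.full(len(xs),y),np.full(len(xs),26)]/1e3)).astype(np.float32)
        v=cv2.GaussianBlur(cv2.remap(g,uv[:,:1],uv[:,1:],cv2.INTER_CUBIC),(1,9),2).ravel(); d=np.gradient(v); i=np.argmax(d)
        w=np.clip(d[max(0,i-8):i+9],0,None); res.append((y,(xs[max(0,i-8):i+9]*w).sum()/w.sum()))
    r=np.array(res); k=np.polyfit(r[:,0],r[:,1],1)
    for _ in range(3):
        e=abs(r[:,1]-np.polyval(k,r[:,0])); m=e<max(1.2,1.5*np.median(e)); k=np.polyfit(r[m,0],r[m,1],1)
    print("edge x at y=+60,0,-60:",np.polyval(k,[60,0,-60]).round(2),"n",m.sum(),"rms",e[m].std().round(2))
E
python3 - <<'E'
from h import *
f=manip.grab_frame("top"); g=manip.grab_frame("scene")
for n in("top0","top2"): edge(f,cv2.imread(f"pics/{n}.png"))
for n in("scene0","scene2"): edge(g,cv2.imread(f"pics/{n}.png"))
p=np.load("p.npy");c,s=np.cos(p[2]),np.sin(p[2])
# pin-top centroid, and plate front edge as reference
for cam,n in((f,"top2"),(g,"scene2")):
    im=cv2.cvtColor(cv2.imread(f"pics/{n}.png"),cv2.COLOR_BGR2GRAY).astype(float)
    for y in(38,-38):
        X,Y=np.meshgrid(np.arange(-117,-98.9,.5),np.arange(y-9,y+9.1,.5)); uv=proj(cam,jw(p,np.c_[X.ravel(),Y.ravel(),np.full(X.size,34)]/1e3)).astype(np.float32)
        v=cv2.remap(im.astype(np.float32),uv[:,:1],uv[:,1:],cv2.INTER_CUBIC).ravel(); w=np.clip(np.percentile(v,60)-20-v,0,None)
        print(n,y,"pin top at",(X.ravel()*w).sum()/w.sum(),(Y.ravel()*w).sum()/w.sum())
E
```

```text
edge x at y=+60,0,-60: [-123.17 -123.36 -123.55] n 22 rms 0.13
edge x at y=+60,0,-60: [-123.07 -123.24 -123.4 ] n 30 rms 0.13
edge x at y=+60,0,-60: [-120.62 -120.33 -120.04] n 28 rms 0.34
edge x at y=+60,0,-60: [-120.15 -120.35 -120.54] n 29 rms 0.33
top2 38 pin top at -104.71484669036148 38.80222865744318
top2 -38 pin top at -104.54613843046293 -37.337004228335644
scene2 38 pin top at -102.21637918097049 34.65307103761413
scene2 -38 pin top at -101.59999374199357 -40.73927780095701
```

```bash
sed -i 's/np.arange(-125,-55,.5)/np.arange(-113,-62,.5)/' h.py
python3 - <<'E'
from h import *
f=manip.grab_frame("top"); g=manip.grab_frame("scene")
p=np.load("p.npy");c,s=np.cos(p[2]),np.sin(p[2])
for cam,n in((f,"top"),(g,"scene")):
    for k in "02": edge(cam,cv2.imread(f"pics/{n}{k}.png"))
    B=unproj(cam,proj(cam,jw(p,np.array([[-125,0,20]])/1e3)),.026); print("front base edge expected",((B[:,:2]-p[:2])@np.array([[c,-s],[s,c]])*1e3).round(1))
E
```

```text
edge x at y=+60,0,-60: [-75.42 -76.09 -76.76] n 33 rms 0.3
edge x at y=+60,0,-60: [-99.  -98.4 -97.8] n 31 rms 0.32
front base edge expected [[-124.9    0.5]]
edge x at y=+60,0,-60: [-78.4  -79.94 -81.47] n 29 rms 0.29
edge x at y=+60,0,-60: [-102.79 -102.39 -102.  ] n 27 rms 0.32
front base edge expected [[-117.6   -1.9]]
```

Both views agree that the right (-y) corner is ~1.2–1.5 mm back relative to the base edge. The blank is skewed, so it gets a second pull on the right side.

```bash
cat >> h.py <<'E'
def tip(J):
    o=manip.get_obs(); p=np.load("p.npy"); R=np.array(o["ee_rot"]); t=np.array(o["eef_pos"])+.073*R[:,2]
    print(J,"shift",(R.T@(jw(p,np.array(J)/1e3)[0]-t)*100).round(2),"twist",np.degrees(np.arctan2(R[1,0],R[0,0])-p[2]-np.pi/2).round(2))
E
python3 -c "
from h import *
tip([-42,-35,222]); tip([-42,-35,36])"
```

```text
[-42, -35, 222] shift [-27.67   1.08   0.62] twist 0.36
[-42, -35, 36] shift [-27.32  -0.32  19.17] twist 0.36
```

>>> jog_arm(commands=[[-4, 1, 0.6, 0.4], [-8, 1, 0.6, 0.4], [-12, 1, 0.6, 0.4], [-16, 1, 0.6, 0.4], [-20, 1, 0.6, 0.4], [-24, 1, 0.6, 0.4], [-27.6, 1, 0.6, 0.4], [-27.6, 1, 3, 0.4], [-27.5, 0.6, 7, 0.4], [-27.4, 0.2, 11, 0.4], [-27.3, 0, 15, 0.4], [-27.3, -0.2, 17.5, 0.4], [-27.3, -0.3, 18.8, 0.4], [-27.3, -0.3, 19.2, 0.4], [-27.3, -0.3, 19.2, 0.4], [-27.3, -0.3, 19.2, 0.4], [-27.3, -0.3, 19.2, 0.4]])

```text
time_s: 15.38
eef_pos: [0.5278, -0.1329, 0.1104]
ee_rot: [[-0.185, 0.979, 0.08], [0.983, 0.186, -0.005], [-0.019, 0.078, -0.997]]
force: [-0.5, 0.1, -0.1]
finger_gap: 0.0003
```

```bash
python3 -c "
from h import *
where()"
```

```text
tip jig mm [-40.73 -35.12  37.61] F [-0.49  0.13 -0.07] t 15.3833
```

>>> jog_arm(commands=[[0, 0, 0.3, 0], [0, 0, 0.6, 0], [0, 0, 0.9, 0], [0, 0, 0.97, 0], [0, 0, 1.02, 0], [0, 0, 1.07, 0], [0, 0, 1.12, 0], [0, 0, 1.17, 0], [0, 0, 1.2, 0], [0, 0, 1.23, 0], [0, 0, 1.26, 0], [0, 0, 1.29, 0], [0, 0, 1.32, 0], [0, 0, 1.32, 0]])

```text
time_s: 16.55
eef_pos: [0.5293, -0.1331, 0.0989]
ee_rot: [[-0.185, 0.979, 0.081], [0.982, 0.186, -0.005], [-0.02, 0.079, -0.997]]
force: [-4.3, 1.5, 8.8]
finger_gap: 0.0003
```

```bash
python3 -c "
from h import *
where()"
```

```text
tip jig mm [-39.21 -35.71  26.15] F [-4.28  1.49  8.8 ] t 16.55
```

>>> jog_arm(commands=[[0, -0.15, 0.22, 0], [0, -0.3, 0.32, 0], [0.03, -0.4, 0.42, 0], [0.05, -0.5, 0.46, 0], [0.07, -0.57, 0.46, 0], [0.07, -0.64, 0.46, 0], [0.07, -0.71, 0.46, 0], [0.07, -0.78, 0.46, 0], [0.07, -0.85, 0.46, 0], [0.07, -0.92, 0.46, 0], [0.07, -0.99, 0.46, 0], [0.07, -1.06, 0.46, 0]])

```text
time_s: 17.55
eef_pos: [0.5241, -0.134, 0.0988]
ee_rot: [[-0.187, 0.978, 0.096], [0.982, 0.188, -0.006], [-0.024, 0.093, -0.995]]
force: [8.7, 1.3, 10.4]
finger_gap: 0.0
```

```bash
python3 -c "
from h import *
where()"
```

```text
tip jig mm [-43.42 -35.91  26.19] F [ 8.68  1.27 10.44] t 17.55
```

>>> jog_arm(commands=[[0, -0.4, 0.3, 0], [0.03, -0.6, 0.4, 0], [0.05, -0.75, 0.48, 0], [0.05, -0.85, 0.5, 0], [0.05, -0.95, 0.5, 0], [0.05, -1.05, 0.5, 0], [0.05, -1.15, 0.5, 0], [0.05, -1.15, 0.5, 0]])

```text
time_s: 18.22
eef_pos: [0.5186, -0.1354, 0.0988]
ee_rot: [[-0.188, 0.976, 0.112], [0.982, 0.19, -0.007], [-0.028, 0.109, -0.994]]
force: [9.1, 1.9, 11.5]
finger_gap: -0.0001
```

```bash
python3 -c "
from h import *
where()"
```

```text
tip jig mm [-47.92 -36.45  26.26] F [ 9.11  1.88 11.46] t 18.2167
```

Now the fingers slip at 9 N of pull with no further resistance change, so the right side is home. I lift, clear the view and re-measure.

>>> jog_arm(commands=[[0, 0, -1, 0], [0, 0.4, -4, 0], [0, 0.8, -8, 0], [0, 1.2, -12, 0], [0, 1.6, -16, 0], [0, 2.2, -20, 0], [4, 2.2, -20, 0], [8, 2.2, -20, 0], [12, 2.2, -20, 0], [16, 2.2, -20, 0], [20, 2.2, -20, 0], [24, 2.2, -20, 0], [27, 2.2, -20, 0], [27, 2.2, -20, 0], [27, 2.2, -20, 0]])

```text
time_s: 19.47
eef_pos: [0.4662, 0.1365, 0.2922]
ee_rot: [[-0.192, 0.975, 0.112], [0.981, 0.193, -0.007], [-0.028, 0.108, -0.994]]
force: [0.1, -0.8, -0.2]
finger_gap: 0.0002
```

```bash
python3 - <<'E'
from h import *
where()
for n in("top","scene"):
    f=manip.grab_frame(n); cv2.imwrite(f"pics/{n}3.png",f["pixels"]); edge(f,f["pixels"])
for y in(140,150): tip([-48,y,200])
E
```

```text
tip jig mm [-49.07 240.4  219.69] F [ 0.08 -0.75 -0.17] t 19.4667
edge x at y=+60,0,-60: [-98.81 -98.62 -98.44] n 32 rms 0.3
edge x at y=+60,0,-60: [-102.05 -101.78 -101.51] n 22 rms 0.3
[-48, 140, 200] shift [-9.81 -0.2   2.27] twist 0.18
[-48, 150, 200] shift [-8.81 -0.19  2.24] twist 0.18
```

The blank is home: in the top view the edge is ~ -98.6 along its whole width, matching the pin reference within ~0.5 mm. The handle's projection with its pivot at y=100 is off by ~5 px, so I locate the pivot from the black grip.

```bash
python3 - <<'E'
from h import *
from scipy.optimize import least_squares
p=np.load("p.npy"); obs=[];cams=[]
for n,(x0,y0,x1,y1) in(("top",(253,238,273,251)),("scene",(279,170,303,202))):
    f=manip.grab_frame(n); im=cv2.imread(f"pics/{n}0.png"); g=cv2.cvtColor(im,cv2.COLOR_BGR2GRAY)[y0:y1,x0:x1]
    m=(g<60).astype(np.uint8); k,l,st,ce=cv2.connectedComponentsWithStats(m); i=1+np.argmax(st[1:,4]); print(n,st[i],ce[i]+[x0,y0])
    obs.append(ce[i]+[x0,y0]); cams.append(f)
c60,s60=.5,np.sqrt(3)/2
def fun(q):
    P=np.array([[q[0],q[1]+83*c60,64+83*s60]])/1e3
    return np.concatenate([proj(f,jw(p,P))[0]-o for f,o in zip(cams,obs)])
r=least_squares(fun,[-48,110]); print(r.x,r.fun)
E
```

```text
top [  2   3  17   8 102] [263.04901961 244.46078431]
scene [  5   6  13  21 108] [290.14814815 185.98148148]
[-48.29998339 115.52834087] [0.54606388 0.32601832 0.60587676 0.33361562]
```

```bash
python3 - <<'E'
from h import *
for J in([-48,139,219],[-48,139,168]): tip(J)
E
```

```text
[-48, 139, 219] shift [-9.9   0.01  0.39] twist 0.09
[-48, 139, 168] shift [-9.76 -0.55  5.45] twist 0.09
```

>>> jog_arm(commands=[[-4, 0, 0.2, 0], [-8, 0, 0.3, 0], [-9.9, 0, 0.4, 0], [-9.9, 0, 0.4, 0], [-9.8, -0.3, 3, 0], [-9.8, -0.5, 5, 0], [-9.8, -0.55, 5.5, 0], [-9.8, -0.55, 5.5, 0], [-9.8, -0.55, 5.5, 0], [-9.8, -0.55, 5.5, 0]])

```text
time_s: 20.5
eef_pos: [0.4866, 0.0367, 0.2419]
ee_rot: [[-0.187, 0.976, 0.115], [0.982, 0.189, -0.006], [-0.028, 0.111, -0.993]]
force: [0.9, 0.2, 0.9]
finger_gap: -0.0002
```

```bash
python3 - <<'E'
from h import *
where()
for a in (70,62,55,48,40,30,20,10,0,-4):
    r=95;t=np.radians(a); tip([-48,round(115.5-14.5+r*np.cos(t)-7*np.sin(t),1),round(64+r*np.sin(t)+7*np.cos(t),1)])
E
```

```text
tip jig mm [-47.31 138.51 169.37] F [0.89 0.17 0.86] t 20.5
[-48, np.float64(126.9), np.float64(155.7)] shift [-1.12 -0.23  1.38] twist 0.08
[-48, np.float64(139.4), np.float64(151.2)] shift [ 0.14 -0.27  1.79] twist 0.08
[-48, np.float64(149.8), np.float64(145.8)] shift [ 1.19 -0.33  2.3 ] twist 0.08
[-48, np.float64(159.4), np.float64(139.3)] shift [ 2.17 -0.39  2.92] twist 0.08
[-48, np.float64(169.3), np.float64(130.4)] shift [ 3.19 -0.49  3.78] twist 0.08
[-48, np.float64(179.8), np.float64(117.6)] shift [ 4.27 -0.63  5.02] twist 0.08
[-48, np.float64(187.9), np.float64(103.1)] shift [ 5.12 -0.79  6.44] twist 0.08
[-48, np.float64(193.3), np.float64(87.4)] shift [ 5.7  -0.96  7.98] twist 0.08
[-48, np.float64(196.0), np.float64(71.0)] shift [ 6.02 -1.14  9.61] twist 0.08
[-48, np.float64(196.3), np.float64(64.4)] shift [ 6.07 -1.21 10.26] twist 0.08
```

>>> jog_arm(commands=[[0.14, -0.27, 1.0, 0], [0.14, -0.27, 1.8, 0], [0.65, -0.3, 2.05, 0], [1.2, -0.33, 2.3, 0], [1.7, -0.36, 2.6, 0], [2.2, -0.4, 2.9, 0], [2.7, -0.45, 3.35, 0], [3.2, -0.5, 3.8, 0], [3.75, -0.55, 4.4, 0], [4.3, -0.63, 5.0, 0], [4.7, -0.7, 5.7, 0], [5.1, -0.8, 6.4, 0], [5.4, -0.87, 7.2, 0], [5.7, -0.96, 8.0, 0]])

```text
time_s: 21.67
eef_pos: [0.4762, 0.0916, 0.1605]
ee_rot: [[-0.188, 0.975, 0.117], [0.982, 0.189, -0.004], [-0.026, 0.114, -0.993]]
force: [-1.2, 0.9, 4.6]
finger_gap: -0.0002
```

```bash
python3 - <<'E'
from h import *
where(); tip([-48,196,71]); tip([-48,196,66])
E
```

```text
tip jig mm [-47.15 194.54  88.03] F [-1.16  0.87  4.63] t 21.6667
[-48, 196, 71] shift [ 0.19 -0.28  1.68] twist 0.13
[-48, 196, 66] shift [ 0.2  -0.34  2.17] twist 0.13
```

>>> jog_arm(commands=[[0.1, -0.15, 0.6, 0], [0.15, -0.2, 1.1, 0], [0.2, -0.25, 1.5, 0], [0.2, -0.3, 1.8, 0], [0.2, -0.3, 2.1, 0], [0.2, -0.3, 2.3, 0], [0.2, -0.3, 2.3, 0], [0.2, -0.3, 2.3, 0]])

```text
time_s: 22.33
eef_pos: [0.4767, 0.0939, 0.1434]
ee_rot: [[-0.189, 0.974, 0.123], [0.982, 0.19, -0.002], [-0.025, 0.12, -0.992]]
force: [-19.4, 3.7, 32.7]
finger_gap: 0.0
```

```bash
python3 -c "
from h import *
where()"
```

```text
tip jig mm [-45.8  196.8   70.97] F [-19.44   3.72  32.65] t 22.3333
```

The handle is on its stop (tip at 71.0 mm as calculated, 33 N). I lift off and check.

>>> jog_arm(commands=[[0, 0, -0.5, 0], [0, 0, -2, 0], [0, 0, -5, 0], [1, 0, -9, 0], [4, 0, -13, 0], [8, 0, -15, 0], [10, 0, -15, 0], [10, 0, -15, 0], [10, 0, -15, 0]])

```text
time_s: 23.08
eef_pos: [0.4388, 0.1935, 0.2888]
ee_rot: [[-0.191, 0.974, 0.121], [0.981, 0.193, -0.002], [-0.026, 0.118, -0.993]]
force: [-0.4, -0.3, -1.0]
finger_gap: 0.0006
```

```bash
python3 - <<'E'
from h import *
where(); p=np.load("p.npy"); out=[]
S=np.array([[-99,60,26],[-99,-60,26],[-48,165.5,64],[-48,231.5,64],[-48,32,26]])/1e3
for n,x0,y0,w,h in(("top",250,200,100,70),("scene",205,180,110,75)):
    f=manip.grab_frame(n); cv2.imwrite(f"pics/{n}4.png",f["pixels"]); edge(f,f["pixels"]); k=5
    c=cv2.resize(f["pixels"][y0:y0+h,x0:x0+w],None,fx=k,fy=k,interpolation=cv2.INTER_CUBIC)
    for u,v in proj(f,jw(p,S)): cv2.drawMarker(c,(int((u-x0+.5)*k),int((v-y0+.5)*k)),(0,0,255),0,9,1)
    out.append(cv2.resize(c,(400,int(c.shape[0]*400/c.shape[1]))))
H=max(o.shape[0] for o in out)
cv2.imwrite("pics/fin.png",np.hstack([cv2.copyMakeBorder(o,0,H-o.shape[0],0,0,0) for o in out]))
E
```

```text
tip jig mm [-64.62 301.72 216.33] F [-0.44 -0.31 -0.96] t 23.0833
edge x at y=+60,0,-60: [-98.96 -98.67 -98.39] n 32 rms 0.29
edge x at y=+60,0,-60: [-100.52 -102.11 -103.7 ] n 22 rms 0.34
```

View pics/fin.png

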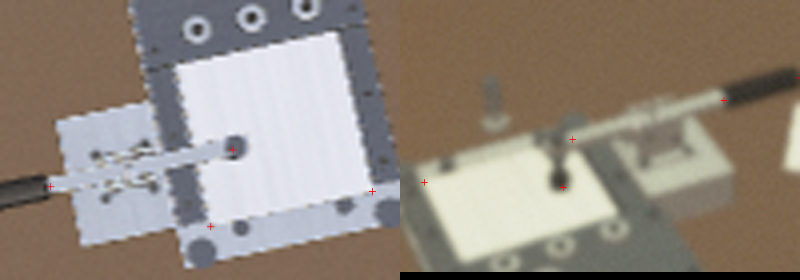

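The handle is level with its grip on the predicted marks, and the spindle is on the blank at its predicted point. The top-view edge hasn't moved since the last pull, so I hand in.

```bash
python3 -c "
from h import *
print(manip.finish_job())"
```

```text
the job is handed in; nothing more can be done
None
```

I dragged the blank home against both stop pins, pushed the toggle clamp right down, and handed the job in at about 23 s of the 64 s allowed. No verdict was reported.

- **Drag:** The first pull was on the centre line with 7–14 N of press. It left the right corner about 1.2–1.5 mm back, so I made a second pull on the right side until the fingers slipped. The highest combined finger load I read on the blank was about 15 N; readings came only at the end of each move.
- **Clamp:** The handle stopped at the calculated level height with about 33 N on it. The last pictures show it level and the spindle on the blank at the expected point. The fingers were well clear at hand-in.
- **Blank position:** In the top view the front edge measures x = -99.0 (left) to -98.4 mm (right), against the stop line at -99. The pins, measured the same way, read about 0.4 mm off, so I take both corners as home within about 0.5 mm.
- **Checks that disagreed:**
  - Using the jig's base edge as reference instead gives a remaining skew of about 0.7–0.9 mm.
  - The scene camera reads about 3 mm farther forward than the top one.
  - Its last edge reading was spoiled by the clamp arm across the edge.
- **Not checked directly:** I did not measure the clamp's force on the blank, or the bystanders after the moves. I only moved high above them.

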